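# Put the sharpening stones away in their trays

## Task

Put the four grey sharpening stones away on the grinder's bench, each lying flat on the floor of the wooden tray made for its shape and size: the long stone, the short stone, the narrow stick and the round puck. Set them down gently, for they chip when dropped, and leave the knife and the file where they lie.

Things in the scene. Friction and masses are not known exactly. Their poses are not given: they have to be found in the camera images.
- long_stone: an oblong grey sharpening stone, 130 x 46 x 28 mm (x, y, z), 0.37 kg: the largest stone. Loose, lying flat on the bench, x along its length, z up; it can lie at any yaw. Origin: centre of its underside.
- short_stone: an oblong grey sharpening stone, 90 x 36 x 24 mm (x, y, z), 0.17 kg: the smaller of the two flat bench stones. Loose, lying flat on the bench, x along its length, z up; it can lie at any yaw. Origin: centre of its underside.
- stick_stone: a narrow grey stick stone, 110 x 18 x 22 mm (x, y, z), 0.09 kg. Loose, lying flat on the bench, x along its length, z up; it can lie at any yaw. Origin: centre of its underside.
- round_stone: a round grey puck stone, 64 mm in diameter, 30 mm high, 0.21 kg. Loose, lying flat on the bench. Origin: centre of its underside.
- long_tray: the shallow light-wood tray of the long stone, 156 x 72 mm outside (x, y), 146 x 62 mm inside: the largest tray, fixed to the bench, x along its length. 12 mm high overall, floor 5 mm thick, so its rim stands 7 mm above its floor; about 8 mm of play all round the stone. Origin: centre of its underside, on the bench top.
- short_tray: the shallow light-wood tray of the short stone, 116 x 62 mm outside (x, y), 106 x 52 mm inside, fixed to the bench, x along its length. 12 mm high overall, floor 5 mm thick, so its rim stands 7 mm above its floor; about 8 mm of play all round the stone. Origin: centre of its underside, on the bench top.
- stick_tray: the shallow light-wood tray of the stick stone, 136 x 44 mm outside (x, y), 126 x 34 mm inside: the narrow one, fixed to the bench, x along its length. 12 mm high overall, floor 5 mm thick, so its rim stands 7 mm above its floor; about 8 mm of play all round the stone. Origin: centre of its underside, on the bench top.
- round_tray: the shallow light-wood tray of the round stone, a round dish, 90 mm across outside, 80 mm inside, fixed to the bench. 12 mm high overall, floor 5 mm thick, so its rim stands 7 mm above its floor; about 8 mm of play all round the stone. Origin: centre of its underside, on the bench top.
- knife: a kitchen knife with a wooden handle, 200 mm long, 30 mm wide, 18 mm high, lying roughly along world x, blade towards +x; a bystander. Origin: underside, at mid-length.
- file: a steel file with a round wooden handle, 180 mm long, 24 mm wide, 24 mm high, lying roughly along world x, handle towards the robot; a bystander. Origin: underside, at mid-length.
Not all that is in view belongs to the job. What is shaped like the short_stone but purple or yellow is not meant.

How it is judged:
At the end, for the whole second after the job is handed in: Each stone lies flat (tilt under 0.1 rad) on the floor of its own tray (underside less than 9 mm above the tray's underside, centres within 13 mm horizontally), released and at rest; knife and file are within 30 mm of where they lay (horizontal distance between long_stone and long_tray below 0.013 m and z of long_stone in the frame of long_tray below 0.009 m and angle between each of long_stone, short_stone, stick_stone, round_stone's own z axis and vertical below 0.1 rad and linear speed of each of long_stone, short_stone, stick_stone, round_stone below 0.01 m/s and contact force between the fingers and long_stone below 0.05 N and horizontal distance between short_stone and short_tray below 0.013 m and z of short_stone in the frame of short_tray below 0.009 m and contact force between the fingers and short_stone below 0.05 N and horizontal distance between stick_stone and stick_tray below 0.013 m and z of stick_stone in the frame of stick_tray below 0.009 m and contact force between the fingers and stick_stone below 0.05 N and horizontal distance between round_stone and round_tray below 0.013 m and z of round_stone in the frame of round_tray below 0.009 m and contact force between the fingers and round_stone below 0.05 N and distance of each of knife, file from where it was at the start of the episode below 0.03 m); the robot touches nothing.
It fails at once if a stone is dropped (falls more than about 25 mm) or thrown ((linear speed of long_stone above 0.7 m/s and contact force between the fingers and long_stone below 0.02 N) or (linear speed of short_stone above 0.7 m/s and contact force between the fingers and short_stone below 0.02 N) or (linear speed of stick_stone above 0.7 m/s and contact force between the fingers and stick_stone below 0.02 N) or (linear speed of round_stone above 0.7 m/s and contact force between the fingers and round_stone below 0.02 N)).
It fails at once if the knife or the file is pushed from its place by more than 30 mm (distance of any of knife, file from where it was at the start of the episode above 0.03 m).
It also fails if it takes over 107 s, if anything falls off the work surface, if the arm or the gripper's body presses on something with over 40 N, if the wrist force passes 120 N, or if a joint passes its speed limit or range.

## Robot

A 6-joint arm with a two-finger parallel gripper is mounted at the origin on the work surface. World frame = base frame: x ahead of the robot, y to its left, z up, the work surface at z = 0. Lengths are in m, angles in rad, forces in N, time in s.
With the tool pointing down it reaches from about 0.3 to 0.875 m from the base axis. Payload 6.4 kg.
Tool frame: the origin (TCP) lies on the front face of the gripper's body, between the roots of the fingers; the fingertips stand 73 mm ahead of it and the grasp point (between the pads) lies ctrl.pinch_z ahead of it (ctrl.pinch_z is the distance from the TCP to the grasp point, in m); z points along the fingers, x is the direction in which the jaws open and shut, and the axes are right-handed (so a half turn about z gives the same grasp; the last joint's range is limited). The gripper opens to 85 mm and grips with 20 to 120 N. Pads are 22 mm wide; open, the fingers measure 114 mm over their backs; the gripper's body (76 mm by 85 mm) begins 54 mm behind the grasp point. The pads swing forward as they close: fully open they stand 13 mm farther back than shut.
Start: joints at [1.019, 0.181, 1.607, -0, 1.354, -0.206], TCP at [0.195, 0.541, 0.304] pointing down, gripper open.
Joint ranges: [-2.99, 2.99], [-0.89, 2.07], [0.3, 2.58], [-1.14, 4.28], [0, 2.63], [-3.12, 3.12]. Speed limits (rad/s): [2.57, 2.57, 3.01, 3.14, 3.14, 3.14].

## Interface

Orientations are given as a unit quaternion [w, x, y, z].
In Python, from bench import ctrl gives the robot as it stands.
- The arm moves only by the tool move_arm, never from a script. Its argument "rows" is text: rows parted by semicolons, each of 7 numbers parted by spaces: the shift along the tool's x, y, z in cm, then the turn, a rotation vector about the tool's x, y, z in degrees, then the opening, from 0 (shut) to 1 (fully open). In form: x y z rx ry rz grip; .... A call has 1 to 20 rows; each row shifts and turns the commanded pose from where the row before left it, along the tool's axes as they then stand; what a row does not reach is not made up. A row lasts 1/10 s, in which the tool goes at most 50 mm and 8.59 degrees, less where a joint would pass 70% of its speed; a pose out of reach is approached as far as the arm can. A call with a gripper value outside its range is refused whole. The fingers move at their own pace and stop on an object; the grip force is fixed at half the most. Time passes only in rows, so rows that do not move let the fingers close. It gives the time, the measured TCP pose, the force and the opening at its end, in the units of the state.
- ctrl.get_obs(): the state, without advancing time (a new reading comes with each control period).
- ctrl.camera(name): name is "scene" or "top"; returns a dict with "color" (384x512x3 uint8, blue, green, red), "fx", "fy", "cx", "cy" (pixels), "k1" (the pictures are not rectified: a ray, as slopes to the right and down, at radius r is drawn at 1 + k1 r^2 times it, then the intrinsics apply), "rvec" (rotation vector, rad) and "tvec" (3), from world to camera coordinates, as OpenCV has them. Camera axes: x right, y down, z forward; pixel columns grow to the right and rows downward; lengths in m; the calibration is good to about 2 mm. A picture is of the moment at which its call begins. There is no depth.
- ctrl.hand_in(): hands the job in, once; it reports no verdict.
Trained networks look in the newest picture that a camera, given by its name, has taken for a name from the list of things; names that differ only in an ending like _2 or _b are one class to them, and where a whole thing is asked for, a point or a joint stands for the part that bears it (a point fixed in the world has none). Each returns a list of dicts, best first, with "confidence" (0 to 1); they miss things now and then, are a little off and sometimes report something else, mostly with a low value. They report only what shows in the picture. A call takes as long as a camera call. They do not tell look-alikes from the thing itself.
- ctrl.look_for(camera, query): "bbox" ([left, top, right, bottom] in pixels, round what is visible of it).
- ctrl.trace(camera, query): "region" (384x512 bool, what is visible of it) and "bbox" ([left, top, right, bottom] in pixels, round what is visible of it).
The state is a dict: "time_s": time; "q": joint angles; "dq": joint speeds; "joint_efforts": joint torques, N m; "eef_pos": TCP position; "eef_rot": TCP orientation; "wrist_force": force on the tool from outside, world axes, zero at the start; "torque": the same for the moment, N m; "opening": opening from 0.0 (shut) to 1.0 (fully open).
Only numpy, scipy, OpenCV 4.12 (cv2) and the standard library are available. Lean on these libraries where they do the work, as an engineer would, in place of code of your own. Each camera call takes 0.05 s, during which the arm holds its last target.

## Working session

There is one attempt and no reset: what is moved stays moved. The work goes in short steps, Python scripts to look and compute and a tool call to move; the robot and the scene stay as the last step left them, time stands still between calls to the robot, and variables do not carry over. Pictures are saved under pics/ and viewed, and the job is handed in when it is done.

Besides the shell and the picture viewer there is one more tool, called by a JSON object that holds its "op" and its "data". move_arm: Moves the arm, as the interface text tells. Its arguments: {"type":"object","properties":{"rows":{"type":"string"}},"required":["rows"]}

```bash
ls; mkdir -p pics; python3 - <<'E'
from bench import ctrl
import cv2
print(ctrl.get_obs(), ctrl.pinch_z)
for n in("scene","top"):
    c=ctrl.camera(n); cv2.imwrite(f"pics/{n}0.png",c["color"])
    print({k:v for k,v in c.items() if k!="color"})
    for q in("long_stone","short_stone","stick_stone","round_stone","long_tray","short_tray","stick_tray","round_tray","knife","file"):
        print(q,[(round(d["confidence"],2),[int(v) for v in d["bbox"]]) for d in ctrl.look_for(n,q)])
E
```

```text
pics
{'time_s': 0.0, 'q': array([ 1.01871942e+00,  1.81570503e-01,  1.60802034e+00,  2.26419003e-05,
        1.35378834e+00, -2.06317481e-01]), 'dq': array([0.00025116, 0.00012388, 0.00033855, 0.00013782, 0.00282805,
       0.00061693]), 'joint_efforts': array([-3.72942495e-04, -4.44882631e+01, -3.51325822e+01, -3.40746683e-04,
        9.24671913e-03,  5.12554095e-05]), 'eef_pos': array([0.1946316 , 0.54060136, 0.30296151]), 'eef_rot': array([ 3.42795379e-04,  8.18203762e-01,  5.74927653e-01, -8.24946781e-04]), 'wrist_force': array([-0.04312747, -0.02526079, -0.39080573]), 'torque': array([ 0.03175924,  0.03022286, -0.0378583 ]), 'opening': 1.0022664044153486} 0.0539
{'fx': 385.56231269597464, 'fy': 385.56231269597464, 'cx': 263.70296048270365, 'cy': 192.80170269324745, 'k1': -0.12394120691934869, 'rvec': array([ 1.55396243,  1.81245304, -0.9034373 ]), 'tvec': array([ 0.1356205 , -0.22844123,  1.37595304])}
long_stone [(0.95, [399, 237, 456, 269])]
short_stone [(0.69, [177, 148, 198, 172]), (0.68, [216, 158, 250, 176]), (0.62, [212, 188, 248, 212]), (0.58, [117, 153, 130, 176])]
stic
[... 425 characters left out ...]
 'k1': -0.1299258637641758, 'rvec': array([ 2.12150123, -2.17455034,  0.18556782]), 'tvec': array([-0.06667035,  0.46024519,  1.184927  ])}
long_stone [(0.71, [108, 150, 151, 172])]
short_stone [(0.86, [380, 220, 403, 249]), (0.84, [271, 185, 294, 216]), (0.64, [277, 240, 309, 256]), (0.58, [331, 245, 354, 268]), (0.41, [333, 135, 355, 164])]
stick_stone [(0.79, [334, 136, 355, 164]), (0.39, [109, 148, 151, 175])]
round_stone [(0.62, [176, 192, 197, 217])]
long_tray [(0.56, [250, 142, 303, 174])]
short_tray [(0.92, [167, 146, 202, 170])]
stick_tray [(0.63, [325, 197, 366, 220])]
round_tray [(0.83, [111, 201, 134, 230])]
knife [(0.84, [229, 181, 239, 238])]
file [(0.75, [228, 127, 233, 175])]
```

```bash
python3 - <<'E'
import cv2
a=cv2.imread("pics/scene0.png");cv2.imwrite("pics/s0c.png",cv2.resize(a[130:300,90:480],None,fx=2.05,fy=2.05,interpolation=cv2.INTER_CUBIC))
a=cv2.imread("pics/top0.png");cv2.imwrite("pics/t0c.png",cv2.resize(a[110:290,90:430],None,fx=2.3,fy=2.3,interpolation=cv2.INTER_CUBIC))
E
```

```text
(no output)
```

View pics/scene0.png

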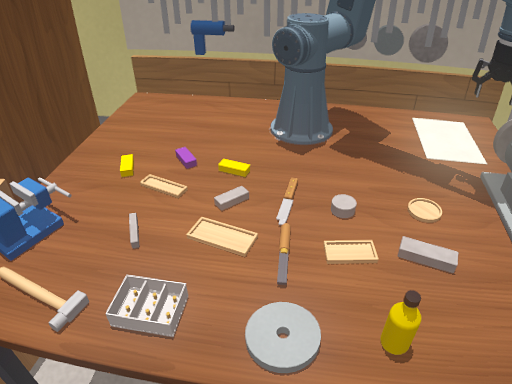

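View pics/top0.png

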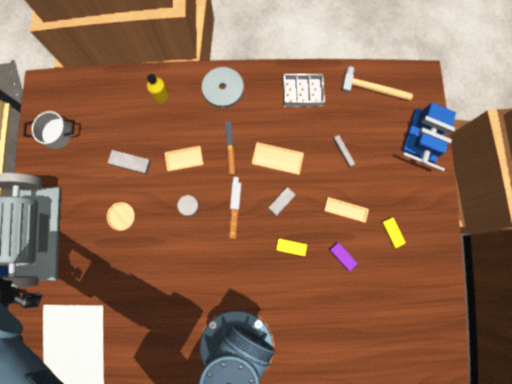

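```bash
true
cat > h.py <<'E'
from bench import ctrl
import cv2, numpy as np
from scipy.optimize import least_squares
DIM=dict(long_stone=(.130,.046,.028),short_stone=(.09,.036,.024),stick_stone=(.11,.018,.022),round_stone=(.064,0,.03),
 long_tray=(.156,.072,.012),short_tray=(.116,.062,.012),stick_tray=(.136,.044,.012),round_tray=(.09,0,.012),knife=(.2,.03,.018),file=(.18,.024,.024))
def proj(c,P):
    R,_=cv2.Rodrigues(c["rvec"]); p=P@R.T+c["tvec"]; s=p[:,:2]/p[:,2:]
    s=s*(1+c["k1"]*(s**2).sum(1,keepdims=True))
    return s*[c["fx"],c["fy"]]+[c["cx"],c["cy"]]
def unproj(c,uv,z):
    s0=(np.array(uv,float)-[c["cx"],c["cy"]])/[c["fx"],c["fy"]]; s=s0.copy()
    for _ in range(20): s=s0/(1+c["k1"]*(s@s))
    R,_=cv2.Rodrigues(c["rvec"]); d=R.T@np.r_[s,1]; o=-R.T@c["tvec"]
    return o+d*(z-o[2])/d[2]
def model(name,x,y,a,z0=0):
    L,W,H=DIM[name]
    if W==0:
        t=np.linspace(0,2*np.pi,48,endpoint=False); q=np.c_[np.cos(t),np.sin(t)]*L/2
    else:
        q=np.array([[-1,-1],[1,-1],[1,1],[-1,1]])*[L/2,W/2]
        q=np.concatenate([np.linspace(q[i],q[(i+1)%4],8,endpoint=False) for i in range(4)])
    q=q@np.array([[np.cos(a),np.sin(a)],[-np.sin(a),np.cos(a)]])+[x,y]
    return np.r_[np.c_[q,np.full(len(q),z0)],np.c_[q,np.full(len(q),z0+H)]]
def feat(m):
    a=m["m00"]; mx,my=m["m10"]/a,m["m01"]/a
    return np.array([mx,my]),np.array([m["mu20"],m["mu11"],m["mu02"]])/a
def fit(name,cams,regs,x0,z0=0):
    tg=[feat(cv2.moments(r.astype(np.uint8),True)) for r in regs]
    def res(p):
        o=[]
        for c,(cc,m2) in zip(cams,tg):
            h=cv2.convexHull(proj(c,model(name,*p,z0)).astype(np.float32)); f=feat(cv2.moments(h))
            o+=list(f[0]-cc)+list((f[1]-m2)/np.sqrt(m2[0]+m2[2])*1.0)
        return np.array(o)
    best=None
    for a in ([0,.8,1.57,2.36] if DIM[name][1] else [0]):
        s=least_squares(res,[x0[0],x0[1],a],diff_step=1e-4,x_scale=[.01,.01,.1])
        if best is None or s.cost<best.cost: best=s
    ious=[]
    for c,r in zip(cams,regs):
        m=np.zeros(r.shape,np.uint8); cv2.fillConvexPoly(m,cv2.convexHull(np.rint(proj(c,model(name,*best.x,z0))).astype(np.int32)),1)
        ious.append(round(float((m.astype(bool)&r).sum()/(m.astype(bool)|r).sum()),2))
    return best.x,best.cost,ious
E
cat > m0.py <<'E'
from h import *
C={n:ctrl.camera(n) for n in("scene","top")}
A=dict(long_stone=(129,161),short_tray=(184,158),round_tray=(120,216),round_stone=(188,205),long_tray=(277,158),short_stone=(282,201),stick_stone=(344,150),stick_tray=(347,209))
for n,uv in A.items():
    p=unproj(C["top"],uv,.012); R={}
    for k,c in C.items():
        px=proj(c,np.array([[p[0],p[1],.012]]))[0]
        for q in [n]+[m for m in A if m!=n]:
            for d in ctrl.trace(k,q):
                r=d["region"]; ys,xs=np.nonzero(r)
                if k not in R and len(xs) and np.hypot(xs.mean()-px[0],ys.mean()-px[1])<10: R[k]=(r,q,round(d["confidence"],2),len(xs))
    print(n,np.round(p[:2],3),{k:v[1:] for k,v in R.items()})
    for ks in (["scene"],["top"],["scene","top"]):
        if all(k in R for k in ks):
            x,c,i=fit(n,[C[k] for k in ks],[R[k][0] for k in ks],p); print("  ",ks,np.round(x,4),round(c,3),i)
E
python3 m0.py
```

```text
long_stone [0.59  0.339] {'scene': ('long_stone', 0.8, 1312), 'top': ('long_stone', 0.67, 594)}
   ['scene'] [0.5874 0.3342 1.3056] 0.033 [0.91]
   ['top'] [0.5865 0.3368 1.2593] 0.035 [0.83]
   ['scene', 'top'] [0.5867 0.3351 1.2818] 0.341 [0.91, 0.83]
short_tray [0.595 0.158] {'scene': ('short_tray', 0.77, 1106), 'top': ('short_tray', 0.83, 686)}
   ['scene'] [0.5944 0.1583 1.764 ] 0.089 [0.87]
   ['top'] [0.5947 0.159  1.6961] 0.045 [0.87]
   ['scene', 'top'] [0.5945 0.1585 1.7282] 0.203 [0.88, 0.86]
round_tray [0.41  0.363] {'scene': ('round_tray', 0.66, 659), 'top': ('round_tray', 0.67, 640)}
   ['scene'] [ 0.4105  0.3598 -1.7766] 0.16 [0.9]
   ['top'] [ 0.411   0.364  -0.0831] 0.051 [0.93]
   ['scene', 'top'] [ 0.4104  0.3615 -0.0763] 0.71 [0.9, 0.91]
round_stone [0.441 0.144] {'scene': ('round_stone', 0.61, 521), 'top': ('round_stone', 0.81, 347)}
   ['scene'] [ 0.4383  0.1407 -0.0474] 0.032 [0.92]
   ['top'] [ 0.4398  0.1424 -0.0006] 0.018 [0.87]
   ['scene', 'top'] [ 0.4392  0.1413 -0.0706] 0.181 [0.92, 0.87]
long_tray [ 0.588 -0.144] {'scene': ('long_tray', 0.79, 1573), 'to
[... 297 characters left out ...]
}
   ['scene'] [ 0.4447 -0.1581  2.4023] 0.086 [0.81]
   ['top'] [ 0.4445 -0.1506 -0.7713] 0.024 [0.88]
   ['scene', 'top'] [ 0.4451 -0.1549 -0.7557] 1.705 [0.82, 0.82]
stick_stone [ 0.611 -0.365] {'scene': ('stick_stone', 0.57, 274), 'top': ('stick_stone', 0.71, 245)}
   ['scene'] [ 0.6036 -0.3695  0.4615] 0.274 [0.76]
   ['top'] [ 0.6078 -0.3639  0.4581] 0.017 [0.8]
   ['scene', 'top'] [ 0.6063 -0.3667  0.4585] 1.324 [0.74, 0.78]
stick_tray [ 0.416 -0.362] {'scene': ('stick_tray', 0.56, 605), 'top': ('stick_tray', 0.95, 606)}
   ['scene'] [ 0.4123 -0.3614  1.2632] 0.004 [0.91]
   ['top'] [ 0.4155 -0.359   1.2276] 0.044 [0.86]
   ['scene', 'top'] [ 0.4147 -0.3599  1.2492] 0.326 [0.89, 0.89]
```

```bash
cat > m1.py <<'E'
from h import *
import sys
C={n:ctrl.camera(n) for n in("scene","top")}
A=dict(long_stone=(.5867,.3351,1.28),short_tray=(.5945,.1585,1.73),round_tray=(.4104,.3615,0),round_stone=(.4392,.1413,0),long_tray=(.5886,-.1465,1.31),short_stone=(.445,-.155,2.38),stick_stone=(.6063,-.3667,.46),stick_tray=(.4147,-.36,1.25))
for n,g in A.items():
    R=[];CC=[]
    for k,c in C.items():
        S=4; h=cv2.convexHull(proj(c,model(n,*g)).astype(np.float32))[:,0]
        lo=np.floor(h.min(0)-9).astype(int); hi=np.ceil(h.max(0)+10).astype(int)
        im=cv2.resize(c["color"][lo[1]:hi[1],lo[0]:hi[0]],None,fx=S,fy=S,interpolation=cv2.INTER_CUBIC)
        hp=(h-lo+.5)*S-.5
        m=np.full(im.shape[:2],cv2.GC_BGD,np.uint8)
        a=np.zeros_like(m);cv2.fillConvexPoly(a,np.rint(hp).astype(np.int32),1)
        ker=np.ones((3,3),np.uint8)
        m[cv2.dilate(a,ker,iterations=4*S)>0]=cv2.GC_PR_BGD; m[a>0]=cv2.GC_PR_FGD; m[cv2.erode(a,ker,iterations=int(1.5*S))>0]=cv2.GC_FGD
        cv2.grabCut(im,m,None,np.zeros((1,65)),np.zeros((1,65)),6,cv2.GC_INIT_WITH_MASK)
        r=(m==1)|(m==3); R.append(r)
        c2=dict(c); c2["fx"]=c["fx"]*S;c2["fy"]=c["fy"]*S
        c2["cx"]=(c["cx"]-lo[0]+.5)*S-.5;c2["cy"]=(c["cy"]-lo[1]+.5)*S-.5; CC.append(c2)
        im[cv2.morphologyEx(r.astype(np.uint8),cv2.MORPH_GRADIENT,ker)>0]=(0,255,0); cv2.imwrite(f"pics/g_{n}_{k}.png",im)
    print(n)
    for ii in ([0],[1],[0,1]):
        x,c,i=fit(n,[CC[j] for j in ii],[R[j] for j in ii],g); print("  ",np.round(x,4),np.round(np.degrees(x[2])%180,1),round(c,2),i)
E
python3 m1.py; python3 - <<'E'
import cv2,glob,numpy as np
f=sorted(glob.glob("pics/g_*")); W=np.zeros((600,800,3),np.uint8);
for i,p in enumerate(f):
    a=cv2.imread(p); s=min(195/a.shape[1],145/a.shape[0]); a=cv2.resize(a,None,fx=s,fy=s); y,x=i//4*150,i%4*200; W[y:y+a.shape[0],x:x+a.shape[1]]=a
cv2.imwrite("pics/gall.png",W)
E
```

```text
long_stone
   [0.5867 0.3348 1.2852] 73.6 0.03 [0.97]
   [0.5885 0.3389 1.2859] 73.7 0.09 [0.95]
   [0.5872 0.3361 1.2909] 74.0 9.9 [0.96, 0.92]
short_tray
   [0.5943 0.1569 1.7545] 100.5 0.73 [0.96]
   [0.596  0.1603 1.7268] 98.9 2.34 [0.96]
   [0.595  0.1579 1.7485] 100.2 10.11 [0.96, 0.93]
round_tray
   [0.4109 0.3604 0.0262] 1.5 4.68 [0.91]
   [0.4117 0.3641 0.0105] 0.6 0.35 [0.98]
   [0.411  0.3619 0.0536] 3.1 11.05 [0.89, 0.94]
round_stone
   [ 0.4413  0.1412 -0.0071] 179.6 3.0 [0.93]
   [0.4404 0.1449 0.2075] 11.9 0.76 [0.94]
   [ 0.4406  0.1427 -0.0831] 175.2 10.35 [0.91, 0.9]
long_tray
   [ 0.5863 -0.1499  1.2974] 74.3 0.88 [0.96]
   [ 0.5895 -0.1451  1.3243] 75.9 2.45 [0.97]
   [ 0.5882 -0.1479  1.3112] 75.1 17.08 [0.94, 0.94]
short_stone
   [ 0.4469 -0.1561 -0.7425] 137.5 0.3 [0.94]
   [ 0.4474 -0.1536 -3.9107] 135.9 0.13 [0.95]
   [ 0.4474 -0.155   2.3831] 136.5 3.4 [0.94, 0.92]
stick_stone
   [ 0.6083 -0.3668  3.5971] 26.1 0.08 [0.94]
   [ 0.61  -0.366  0.455] 26.1 0.09 [0.85]
   [ 0.6092 -0.3663  0.4556] 26.1 1.28 [0.94, 0.83]
stick_tray
   [ 0.4129 -0.3627  1.2313] 70.6 0.17 [0.94]
   [ 0.4153 -0.361   1.2646] 72.5 1.1 [0.96]
   [ 0.4147 -0.3616 -1.8967] 71.3 4.0 [0.92, 0.95]
```

View pics/gall.png

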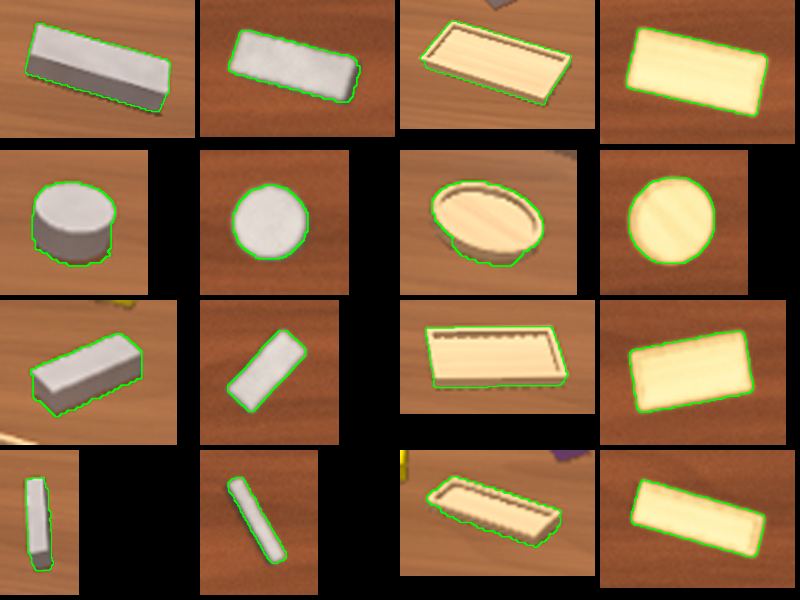

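```bash
cat > plan.py <<'E'
from h import *
import sys
from scipy.spatial.transform import Rotation as Ro
def st():
    o=ctrl.get_obs(); w,x,y,z=o["eef_rot"]; R=Ro.from_quat([x,y,z,w]).as_matrix()
    return o,R
def to(x,y,phi,z=None,st_=None):
    o,R=st(); p=o["eef_pos"]; f=np.degrees(np.arctan2(R[1,0],R[0,0]))
    d=(f-phi+90)%180-90
    ph=np.radians(f-d); dd=np.array([x,y])-p[:2]
    print("t %.2f pos %s yaw %.2f tilt %.2f F %s op %.3f q1 %.0f q6 %.0f"%(o["time_s"],np.round(p,4),f,np.degrees(np.arccos(-R[2,2])),np.round(o["wrist_force"],1),o["opening"],*np.degrees(o["q"][[0,5]])))
    print("rz %.2f then tool x %.2f y %.2f cm"%(d,100*dd@[np.cos(ph),np.sin(ph)],100*dd@[np.sin(ph),-np.cos(ph)]), "" if z is None else "z %.2f"%(100*(p[2]-z)))
if __name__=="__main__": to(*[float(v) for v in sys.argv[1:]])
E
python3 plan.py .5872 .3365 -16.3 .13
```

```text
t 7.70 pos [0.1949 0.541  0.3039] yaw 70.18 tilt 0.00 F [ 0.1 -0.5 -0.9] op 0.998 q1 58 q6 -12
rz 86.48 then tool x 43.39 y 8.62 cm z 17.39
```

{"op": "move_arm", "data": {"rows": "0 0 0 0 0 8.5 0.8; 0 0 0 0 0 8.5 0.8; 0 0 0 0 0 8.5 0.8; 0 0 0 0 0 8.5 0.8; 0 0 0 0 0 8.5 0.8; 0 0 0 0 0 8.5 0.8; 0 0 0 0 0 8.5 0.8; 0 0 0 0 0 8.5 0.8; 0 0 0 0 0 8.5 0.8; 0 0 0 0 0 8.5 0.8; 4 0.8 1 0 0 1.48 0.8; 4 0.8 1.7 0 0 0 0.8; 4 0.8 1.7 0 0 0 0.8; 4 0.8 1.7 0 0 0 0.8; 4 0.8 1.7 0 0 0 0.8; 4 0.8 1.7 0 0 0 0.8; 4 0.8 1.7 0 0 0 0.8; 4 0.8 1.7 0 0 0 0.8; 4 0.8 1.7 0 0 0 0.8; 4 0.8 1.7 0 0 0 0.8"}}

```text
time_s: 9.7
eef_pos: [0.5583, 0.352, 0.1402]
eef_rot: [-0.0, 0.99, -0.142, 0.0]
wrist_force: [1.0, -0.2, -0.1]
opening: 0.8
```

```bash
python3 plan.py .5872 .3365 -16.3 .085
```

```text
t 9.70 pos [0.5583 0.352  0.1402] yaw -16.30 tilt 0.01 F [ 1.  -0.2 -0.1] op 0.800 q1 22 q6 38
rz 0.00 then tool x 3.21 y 0.67 cm z 5.52
```

{"op": "move_arm", "data": {"rows": "1.6 0.34 1 0 0 0 0.8; 1.61 0.33 1.5 0 0 0 0.8; 0 0 1.5 0 0 0 0.8; 0 0 1 0 0 0 0.8; 0 0 0.4 0 0 0 0.8; 0 0 0 0 0 0 0.8"}}

```text
time_s: 10.3
eef_pos: [0.5843, 0.3382, 0.0862]
eef_rot: [0.0, 0.99, -0.141, -0.001]
wrist_force: [0.4, -0.1, 0.7]
opening: 0.796
```

```bash
python3 - <<'E'
from plan import *
to(.5872,.3365,-16.3,.078)
for n in("scene","top"):
    c=ctrl.camera(n)["color"]; 
    a=c[190:300,370:490] if n=="scene" else c[120:210,80:200]
    cv2.imwrite(f"pics/{n}1.png",cv2.resize(a,None,fx=5,fy=5,interpolation=cv2.INTER_CUBIC))
E
```

```text
t 10.30 pos [0.5843 0.3382 0.0862] yaw -16.21 tilt 0.10 F [ 0.4 -0.1  0.7] op 0.796 q1 20 q6 36
rz 0.09 then tool x 0.33 y 0.09 cm z 0.82
```

View pics/scene1.png

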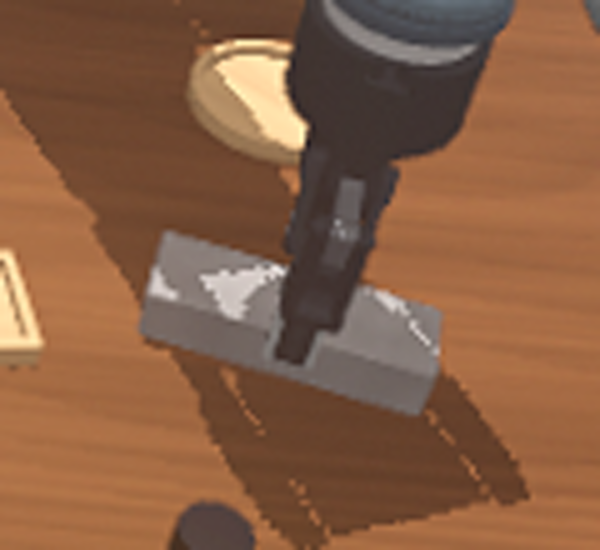

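{"op": "move_arm", "data": {"rows": "0.3 0.1 0.4 0 0 0 0.8; 0 0 0.4 0 0 0 0.8; 0 0 0 0 0 0 0.8"}}

```text
time_s: 10.7
eef_pos: [0.5881, 0.3355, 0.0784]
eef_rot: [0.0, 0.99, -0.142, -0.0]
wrist_force: [-0.4, 0.8, -0.7]
opening: 0.8
```

{"op": "move_arm", "data": {"rows": "0 0 0.2 0 0 0 0.8; 0 0 0.2 0 0 0 0.8; 0 0 0 0 0 0 0.8"}}

```text
time_s: 11.0
eef_pos: [0.5882, 0.3356, 0.0745]
eef_rot: [0.0, 0.99, -0.142, -0.0]
wrist_force: [-0.3, 0.1, 0.0]
opening: 0.795
```

{"op": "move_arm", "data": {"rows": "0 0 0.2 0 0 0 0.8; 0 0 0 0 0 0 0.8"}}

```text
time_s: 11.2
eef_pos: [0.5883, 0.3356, 0.0726]
eef_rot: [0.0, 0.99, -0.142, -0.0]
wrist_force: [-0.1, -0.4, 0.2]
opening: 0.805
```

{"op": "move_arm", "data": {"rows": "0 0 0.2 0 0 0 0.8; 0 0 0 0 0 0 0.8"}}

```text
time_s: 11.4
eef_pos: [0.5882, 0.3356, 0.0706]
eef_rot: [0.0, 0.99, -0.142, -0.0]
wrist_force: [0.0, 1.6, 0.5]
opening: 0.8
```

{"op": "move_arm", "data": {"rows": "0 0 0.2 0 0 0 0.8; 0 0 0 0 0 0 0.8"}}

```text
time_s: 11.6
eef_pos: [0.5882, 0.3356, 0.0686]
eef_rot: [0.0, 0.99, -0.142, -0.0]
wrist_force: [-0.6, 0.1, -0.2]
opening: 0.804
```

{"op": "move_arm", "data": {"rows": "0 0 0.2 0 0 0 0.8; 0 0 0 0 0 0 0.8"}}

```text
time_s: 11.8
eef_pos: [0.5882, 0.3356, 0.0666]
eef_rot: [0.0, 0.99, -0.142, -0.0]
wrist_force: [-0.5, 0.2, -0.3]
opening: 0.8
```

{"op": "move_arm", "data": {"rows": "0 0 0.2 0 0 0 0.8; 0 0 0 0 0 0 0.8"}}

```text
time_s: 12.0
eef_pos: [0.5886, 0.3358, 0.0654]
eef_rot: [-0.0, 0.99, -0.142, 0.0]
wrist_force: [-1.9, -1.3, 3.4]
opening: 0.801
```

{"op": "move_arm", "data": {"rows": "0 0 0.2 0 0 0 0.8; 0 0 0 0 0 0 0.8"}}

```text
time_s: 12.2
eef_pos: [0.5887, 0.3358, 0.0654]
eef_rot: [0.0, 0.99, -0.142, 0.0]
wrist_force: [-7.5, -3.7, 17.3]
opening: 0.804
```

{"op": "move_arm", "data": {"rows": "0 0 -0.9 0 0 0 0.8; 0 0 -0.8 0 0 0 0.8; 0 0 0 0 0 0 0; 0 0 0 0 0 0 0; 0 0 0 0 0 0 0; 0 0 0 0 0 0 0; 0 0 0 0 0 0 0; 0 0 0 0 0 0 0"}}

```text
time_s: 13.0
eef_pos: [0.5889, 0.3359, 0.0807]
eef_rot: [-0.0, 0.99, -0.142, 0.001]
wrist_force: [-1.1, 0.0, 7.1]
opening: 0.524
```

```bash
python3 plan.py .588 -.1475 -14.9
```

```text
t 13.00 pos [0.5889 0.3359 0.0807] yaw -16.29 tilt 0.07 F [-1.1  0.   7.1] op 0.524 q1 20 q6 36
rz -1.39 then tool x 12.34 y 46.74 cm
```

{"op": "move_arm", "data": {"rows": "0 0 -1 0 0 -1.39 0; 0 0 -2 0 0 0 0; 0 0 -2 0 0 0 0; 0.3 1.1 -1 0 0 0 0; 0.6 2.2 0 0 0 0 0; 0.95 3.6 0 0 0 0 0; 0.95 3.6 0 0 0 0 0; 0.95 3.6 0 0 0 0 0; 0.95 3.6 0 0 0 0 0; 0.95 3.6 0 0 0 0 0; 0.95 3.6 0 0 0 0 0; 0.95 3.6 0 0 0 0 0; 0.95 3.6 0 0 0 0 0; 0.95 3.6 0 0 0 0 0; 0.95 3.6 0 0 0 0 0; 0.95 3.6 0 0 0 0 0; 0.6 2.2 0 0 0 0 0; 0.3 1.2 0 0 0 0 0; 0 0 0 0 0 0 0"}}

```text
time_s: 14.9
eef_pos: [0.5869, -0.1448, 0.1393]
eef_rot: [-0.0, 0.991, -0.131, -0.001]
wrist_force: [-1.0, 0.0, -4.1]
opening: 0.522
```

```bash
python3 plan.py .588 -.1475 -14.9 .09
```

```text
t 14.90 pos [ 0.5869 -0.1448  0.1393] yaw -15.03 tilt 0.06 F [-1.   0.  -4.1] op 0.522 q1 -25 q6 -10
rz -0.13 then tool x 0.18 y 0.23 cm z 4.93
```

{"op": "move_arm", "data": {"rows": "0.18 0.23 1.5 0 0 0 0; 0 0 2 0 0 0 0; 0 0 1 0 0 0 0; 0 0 0.45 0 0 0 0; 0 0 0.2 0 0 0 0; 0 0 0.1 0 0 0 0; 0 0 0 0 0 0 0"}}

```text
time_s: 15.6
eef_pos: [0.5893, -0.1459, 0.088]
eef_rot: [0.0, 0.992, -0.13, 0.001]
wrist_force: [0.6, -0.2, -5.1]
opening: 0.522
```

```bash
python3 - <<'E'
from plan import *
to(.588,-.1475,-14.9,.0855)
c=ctrl.camera("scene")["color"]
cv2.imwrite("pics/s2.png",cv2.resize(c[190:280,170:290],None,fx=6,fy=6,interpolation=cv2.INTER_CUBIC))
E
```

```text
t 15.60 pos [ 0.5893 -0.1459  0.088 ] yaw -14.88 tilt 0.06 F [ 0.6 -0.2 -5.1] op 0.522 q1 -25 q6 -10
rz 0.02 then tool x -0.08 y 0.18 cm z 0.25
```

View pics/s2.png

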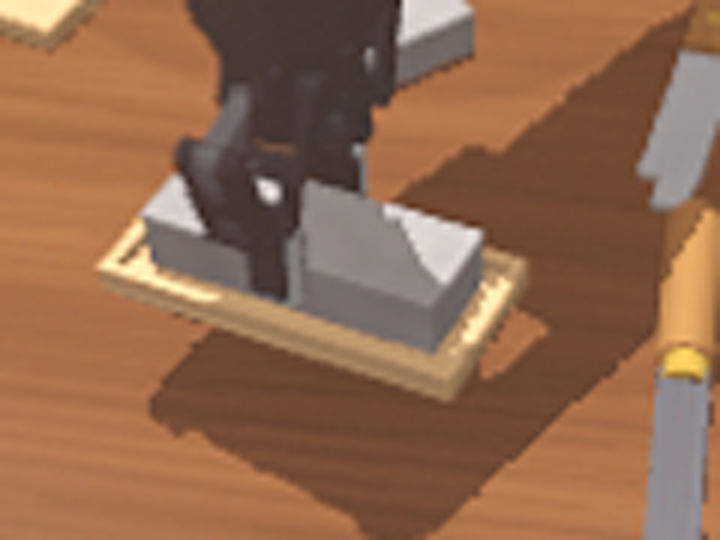

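{"op": "move_arm", "data": {"rows": "-0.08 0.16 0.1 0 0 0 0; 0 0 0.1 0 0 0 0; 0 0 0.1 0 0 0 0; 0 0 0 0 0 0 0"}}

```text
time_s: 16.05
eef_pos: [0.5878, -0.1476, 0.0858]
eef_rot: [0.0, 0.992, -0.13, 0.0]
wrist_force: [-3.8, 0.0, 6.0]
opening: 0.526
```

{"op": "move_arm", "data": {"rows": "0 0 0 0 0 0 0.8; 0 0 0 0 0 0 0.8; 0 0 0 0 0 0 0.8; 0 0 -1 0 0 0 0.8; 0 0 -2 0 0 0 0.8; 0 0 -3 0 0 0 0.7; 0 0 0 0 0 -8.5 0.7; 0 0 0 0 0 -8.5 0.7; 0 0 0 0 0 -8.5 0.7; 0 0 0 0 0 -8.5 0.7; 0 0 0 0 0 -8.5 0.7; 0 0 0 0 0 -8.5 0.7; 0 0 0 0 0 -8.5 0.7; 0 0 0 0 0 -2 0.7"}}

```text
time_s: 17.45
eef_pos: [0.5879, -0.1474, 0.1452]
eef_rot: [0.0, 0.918, 0.398, 0.0]
wrist_force: [-0.3, -0.3, 0.8]
opening: 0.702
```

```bash
python3 plan.py .447 -.155 46.6 .081
```

```text
t 17.45 pos [ 0.5879 -0.1474  0.1452] yaw 46.86 tilt 0.05 F [-0.3 -0.3  0.8] op 0.702 q1 -25 q6 -72
rz 0.26 then tool x -10.24 y -9.71 cm z 6.42
```

{"op": "move_arm", "data": {"rows": "-2.5 -2.4 0 0 0 0.26 0.7; -2.6 -2.5 0 0 0 0 0.7; -2.6 -2.4 0.4 0 0 0 0.7; -2.54 -2.41 1 0 0 0 0.7; 0 0 1.5 0 0 0 0.7; 0 0 1.5 0 0 0 0.7; 0 0 1 0 0 0 0.7; 0 0 0.6 0 0 0 0.7; 0 0 0 0 0 0 0.7"}}

```text
time_s: 18.35
eef_pos: [0.4466, -0.1543, 0.0839]
eef_rot: [-0.0, 0.919, 0.394, -0.0]
wrist_force: [-0.0, 1.1, 0.2]
opening: 0.7
```

```bash
python3 - <<'E'
from plan import *
to(.447,-.155,46.6,.080)
c=ctrl.camera("scene")["color"]
cv2.imwrite("pics/s3.png",cv2.resize(c[150:260,170:290],None,fx=5,fy=5,interpolation=cv2.INTER_CUBIC))
E
```

```text
t 18.35 pos [ 0.4466 -0.1543  0.0839] yaw 46.35 tilt 0.07 F [-0.   1.1  0.2] op 0.700 q1 -33 q6 -80
rz -0.25 then tool x -0.03 y 0.08 cm z 0.39
```

View pics/s3.png

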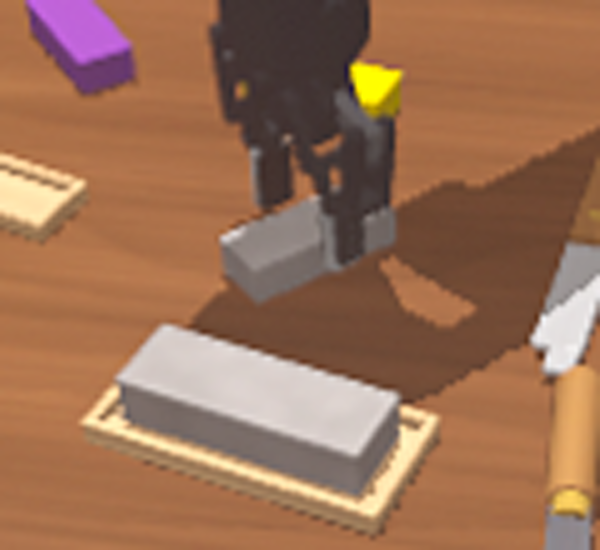

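{"op": "move_arm", "data": {"rows": "0 0.1 0.4 0 0 -0.25 0.7; 0 0 0 0 0 0 0; 0 0 0 0 0 0 0; 0 0 0 0 0 0 0; 0 0 0 0 0 0 0; 0 0 0 0 0 0 0; 0 0 0 0 0 0 0"}}

```text
time_s: 19.1
eef_pos: [0.4478, -0.1554, 0.0809]
eef_rot: [0.0, 0.918, 0.395, 0.0]
wrist_force: [-0.6, 0.7, 5.3]
opening: 0.403
```

```bash
python3 plan.py .595 .158 10 
```

```text
t 19.10 pos [ 0.4478 -0.1554  0.0809] yaw 46.59 tilt 0.06 F [-0.6  0.7  5.3] op 0.403 q1 -34 q6 -80
rz 36.59 then tool x 19.93 y -28.31 cm
```

{"op": "move_arm", "data": {"rows": "0 0 -1 0 0 0 0; 0 0 -2 0 0 0 0; 0 0 -2 0 0 6.59 0; 0 0 -1 0 0 7.5 0; 0 0 0 0 0 7.5 0; 0 0 0 0 0 7.5 0; 0 0 0 0 0 7.5 0; 1 -1.31 0 0 0 0 0; 1.93 -3 0 0 0 0 0; 2 -3 0 0 0 0 0; 2 -3 0 0 0 0 0; 2 -3 0 0 0 0 0; 2 -3 0 0 0 0 0; 2 -3 0 0 0 0 0; 2 -3 0 0 0 0 0; 2 -2 0 0 0 0 0; 2 -2 0 0 0 0 0; 1 -2 0 0 0 0 0; 0 0 0 0 0 0 0"}}

```text
time_s: 21.0
eef_pos: [0.5946, 0.1607, 0.1403]
eef_rot: [-0.0, 0.996, 0.088, -0.0]
wrist_force: [0.1, 0.5, -2.9]
opening: 0.407
```

```bash
python3 plan.py .595 .158 10 .0885
```

```text
t 21.00 pos [0.5946 0.1607 0.1403] yaw 10.15 tilt 0.04 F [ 0.1  0.5 -2.9] op 0.407 q1 4 q6 -6
rz 0.15 then tool x -0.01 y 0.27 cm z 5.18
```

{"op": "move_arm", "data": {"rows": "0 0.27 1.5 0 0 0.15 0; 0 0 2 0 0 0 0; 0 0 1 0 0 0 0; 0 0 0.4 0 0 0 0; 0 0 0.2 0 0 0 0; 0 0 0 0 0 0 0"}}

```text
time_s: 21.6
eef_pos: [0.5952, 0.1552, 0.0896]
eef_rot: [0.0, 0.996, 0.086, 0.0]
wrist_force: [-0.1, -0.2, -1.3]
opening: 0.403
```

```bash
python3 - <<'E'
from plan import *
to(.595,.158,10,.0858)
c=ctrl.camera("scene")["color"]
cv2.imwrite("pics/s4.png",cv2.resize(c[200:280,300:410],None,fx=6,fy=6,interpolation=cv2.INTER_CUBIC))
E
```

```text
t 21.60 pos [0.5952 0.1552 0.0896] yaw 9.82 tilt 0.01 F [-0.1 -0.2 -1.3] op 0.403 q1 4 q6 -6
rz -0.18 then tool x 0.03 y -0.28 cm z 0.38
```

View pics/s4.png

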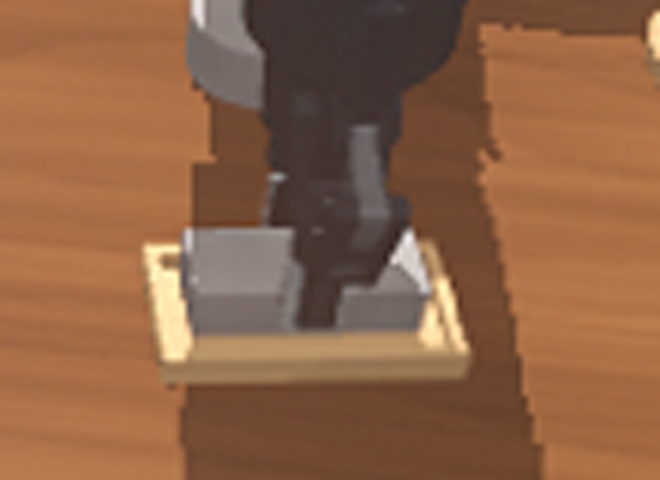

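{"op": "move_arm", "data": {"rows": "0 -0.28 0.1 0 0 0 0; 0 0 0.1 0 0 0 0; 0 0 0.1 0 0 0 0; 0 0 0.1 0 0 0 0; 0 0 0 0 0 0 0"}}

```text
time_s: 22.15
eef_pos: [0.5946, 0.1585, 0.0859]
eef_rot: [-0.0, 0.996, 0.086, 0.0]
wrist_force: [-1.8, 0.6, 3.7]
opening: 0.406
```

{"op": "move_arm", "data": {"rows": "0 0 0 0 0 0 0.7; 0 0 0 0 0 0 0.7; 0 0 0 0 0 0 0.7; 0 0 -1 0 0 0 0.8; 0 0 -2 0 0 0 1; 0 0 -3 0 0 0 1; -3 -0.25 0 0 0 0 1; -4 -0.3 0 0 0 0 1; -4 -0.3 0 0 0 0 1; -3 -0.3 0 0 0 0 1; -1.48 0 1 0 0 0 1; 0 0 1.5 0 0 0 1; 0 0 1 0 0 0 1; 0 0 0 0 0 0 1; 0 0 0 0 0 0 1"}}

```text
time_s: 23.65
eef_pos: [0.4406, 0.1432, 0.1107]
eef_rot: [0.0, 0.996, 0.086, 0.0]
wrist_force: [-0.5, 0.1, 0.4]
opening: 1.005
```

```bash
python3 - <<'E'
from plan import *
to(.4406,.143,10,.0762)
C={n:ctrl.camera(n) for n in("scene","top")}
cv2.imwrite("pics/s5.png",cv2.resize(C["scene"]["color"][160:290,290:420],None,fx=4,fy=4,interpolation=cv2.INTER_CUBIC))
E
```

```text
t 23.65 pos [0.4406 0.1432 0.1107] yaw 9.84 tilt 0.01 F [-0.5  0.1  0.4] op 1.005 q1 3 q6 -7
rz -0.16 then tool x -0.00 y 0.02 cm z 3.45
```

View pics/s5.png

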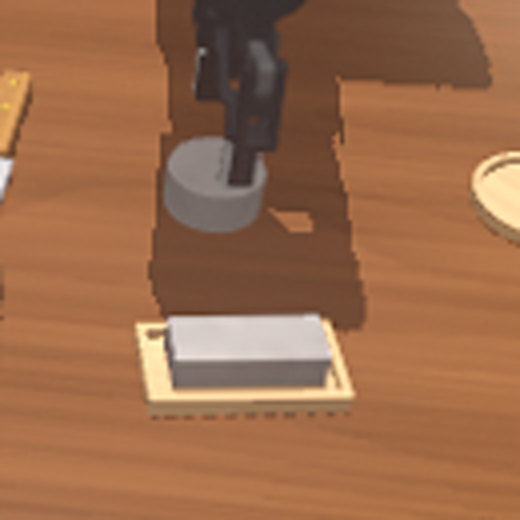

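```bash
python3 - <<'E'
from plan import *
C={"scene":ctrl.camera("scene"),"top":ctrl.camera("top")}
f=np.radians(9.84);u=np.array([np.cos(f),np.sin(f)])
for s in(.0425,.057,-.0425):
    print(s,(proj(C["scene"],np.array([[*(np.array([.4406,.1432])+s*u),.1107-.061]]))[0]-[290,160])*4)
print((proj(C["scene"],np.array([[.4406,.143,.03]]))[0]-[290,160])*4)
E
```

```text
0.0425 [235.6447484  184.28412032]
0.057 [240.20698711 199.22456035]
-0.0425 [210.80867773 103.43209281]
[218.63607419 166.61581021]
```

Consistent with the picture (near tip about (240,185), puck top centre about (216,168)). Descend and grip.

{"op": "move_arm", "data": {"rows": "0 0 1 0 0 0 1; 0 0 1 0 0 0 1; 0 0 1 0 0 0 1; 0 0 0.45 0 0 0 1; 0 0 0 0 0 0 1; 0 0 0 0 0 0 0; 0 0 0 0 0 0 0; 0 0 0 0 0 0 0; 0 0 0 0 0 0 0; 0 0 0 0 0 0 0"}}

```text
time_s: 24.85
eef_pos: [0.4405, 0.1432, 0.0766]
eef_rot: [0.0, 0.996, 0.086, 0.0]
wrist_force: [-1.9, -0.8, 5.6]
opening: 0.729
```

```bash
python3 plan.py .4113 .3625 10 
```

```text
t 24.85 pos [0.4405 0.1432 0.0766] yaw 9.85 tilt 0.05 F [-1.9 -0.8  5.6] op 0.729 q1 3 q6 -7
rz -0.15 then tool x 0.94 y -22.10 cm
```

{"op": "move_arm", "data": {"rows": "0 0 -1 0 0 0 0; 0 0 -2 0 0 0 0; 0 -1 -1 0 0 0 0; 0.1 -2 0 0 0 0 0; 0.2 -3 0 0 0 0 0; 0.2 -3 0 0 0 0 0; 0.2 -3 0 0 0 0 0; 0.1 -3 0 0 0 0 0; 0.1 -3 0 0 0 0 0; 0 -2 0 0 0 0 0; 0 -1.5 0 0 0 0 0; 0 -0.6 0.5 0 0 0 0; 0 0 1 0 0 0 0; 0 0 1 0 0 0 0; 0 0 0.5 0 0 0 0; 0 0 0 0 0 0 0; 0 0 0 0 0 0 0"}}

```text
time_s: 26.55
eef_pos: [0.4113, 0.3619, 0.0856]
eef_rot: [0.0, 0.996, 0.085, -0.0]
wrist_force: [-0.1, -1.4, -2.0]
opening: 0.727
```

```bash
python3 - <<'E'
from plan import *
to(.4113,.3625,10,.0816)
c=ctrl.camera("scene")["color"]
cv2.imwrite("pics/s6.png",cv2.resize(c[150:250,370:480],None,fx=5,fy=5,interpolation=cv2.INTER_CUBIC))
E
```

```text
t 26.55 pos [0.4113 0.3619 0.0856] yaw 9.79 tilt 0.04 F [-0.1 -1.4 -2. ] op 0.727 q1 29 q6 19
rz -0.21 then tool x 0.01 y -0.06 cm z 0.40
```

View pics/s6.png

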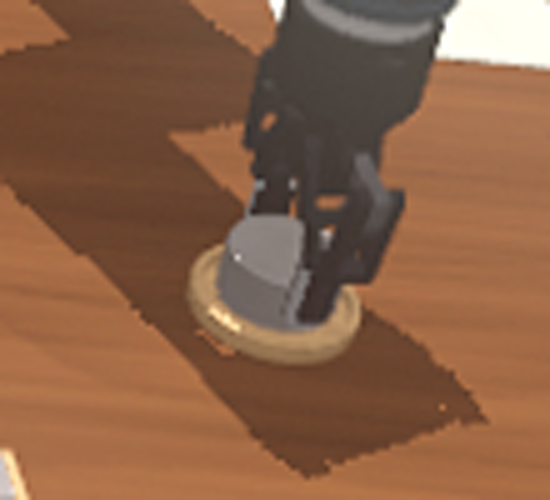

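{"op": "move_arm", "data": {"rows": "0 0 0.1 0 0 0 0; 0 0 0.1 0 0 0 0; 0 0 0.1 0 0 0 0; 0 0 0.1 0 0 0 0; 0 0 0 0 0 0 0"}}

```text
time_s: 27.1
eef_pos: [0.411, 0.3624, 0.0818]
eef_rot: [0.0, 0.996, 0.086, -0.0]
wrist_force: [-0.5, 1.2, -1.8]
opening: 0.73
```

{"op": "move_arm", "data": {"rows": "0 0 0.05 0 0 0 0; 0 0 0 0 0 0 0"}}

```text
time_s: 27.3
eef_pos: [0.4112, 0.3625, 0.0817]
eef_rot: [0.0, 0.996, 0.086, -0.0]
wrist_force: [-1.9, -0.8, 1.7]
opening: 0.727
```

{"op": "move_arm", "data": {"rows": "0 0 0 0 0 0 0.9; 0 0 0 0 0 0 1; 0 0 0 0 0 0 1; 0 0 -1 0 0 0 1; 0 0 -3 0 0 0 1; 0 0 -3 0 0 0 1; 0 0 0 0 0 8.5 0.5; 0 0 0 0 0 8.5 0.5; 0 0 0 0 0 8.5 0.5; 0 0 0 0 0 8.5 0.5; 0 0 0 0 0 8.5 0.5; 0 0 0 0 0 8.5 0.5; 0 0 0 0 0 8.5 0.5; 0 0 0 0 0 8.5 0.5; 0 0 0 0 0 5.7 0.5"}}

```text
time_s: 28.8
eef_pos: [0.4113, 0.3626, 0.1522]
eef_rot: [-0.0, 0.847, -0.531, 0.0]
wrist_force: [0.9, 0.9, -0.0]
opening: 0.5
```

{"op": "move_arm", "data": {"rows": "2 0.4 0 0 0 0 0.5; 4 0.8 0 0 0 0 0.5; 4 0.8 0 0 0 0 0.5; 4 0.8 0 0 0 0 0.5; 4 0.8 0 0 0 0 0.5; 4 0.8 0 0 0 0 0.5; 4 0.8 0 0 0 0 0.5; 4 0.8 0 0 0 0 0.5; 4 0.8 0 0 0 0 0.5; 4 0.8 0 0 0 0 0.5; 4 0.8 0 0 0 0 0.5; 4 0.8 0 0 0 0 0.5; 4 0.8 0 0 0 0 0.5; 4 0.8 0 0 0 0 0.5; 4 0.8 0 0 0 0 0.5; 4 0.8 0 0 0 0 0.5; 4 0.8 0 0 0 0 0.5; 4 0.8 0 0 0 0 0.5; 3 0.3 0 0 0 0 0.5; 1.15 0 0 0 0 0 0.5"}}

```text
time_s: 30.8
eef_pos: [0.6098, -0.3695, 0.1523]
eef_rot: [0.0, 0.848, -0.53, 0.001]
wrist_force: [0.9, 0.8, 0.4]
opening: 0.498
```

{"op": "move_arm", "data": {"rows": "0 0 2 0 0 0 0.5; 0 0 2 0 0 0 0.5; 0 0 0 0 0 0 0.5; 0 0 0 0 0 0 0.5"}}

```text
time_s: 31.2
eef_pos: [0.6095, -0.3651, 0.1115]
eef_rot: [-0.0, 0.849, -0.529, -0.001]
wrist_force: [-0.6, -0.4, 0.7]
opening: 0.498
```

```bash
python3 - <<'E'
from plan import *
to(.609,-.3663,-63.9,.081)
c=ctrl.camera("scene")["color"]
cv2.imwrite("pics/s7.png",cv2.resize(c[150:270,80:220],None,fx=5,fy=5,interpolation=cv2.INTER_CUBIC))
cv2.imwrite("pics/s7b.png",c)
E
```

```text
t 31.20 pos [ 0.6095 -0.3651  0.1115] yaw -63.81 tilt 0.07 F [-0.6 -0.4  0.7] op 0.498 q1 -40 q6 23
rz 0.09 then tool x 0.08 y 0.09 cm z 3.05
```

View pics/s7.png

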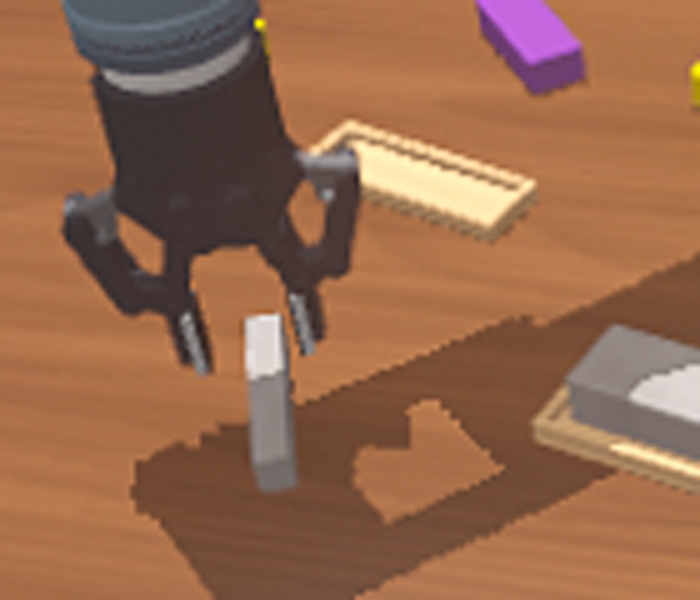

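View pics/s7b.png

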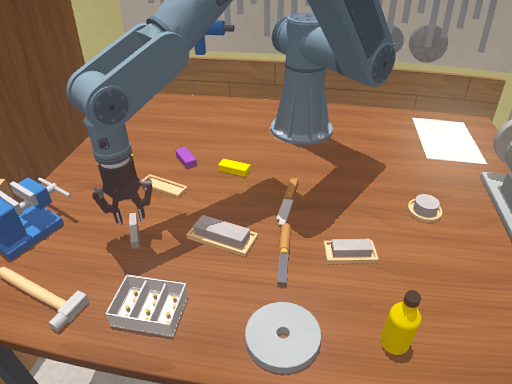

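{"op": "move_arm", "data": {"rows": "0.08 0.09 1 0 0 0 0.5; 0 0 1 0 0 0 0.5; 0 0 0.6 0 0 0 0.5; 0 0 0.35 0 0 0 0.5; 0 0 0 0 0 0 0.5; 0 0 0 0 0 0 0; 0 0 0 0 0 0 0; 0 0 0 0 0 0 0; 0 0 0 0 0 0 0; 0 0 0 0 0 0 0; 0 0 0 0 0 0 0"}}

```text
time_s: 32.35
eef_pos: [0.6094, -0.3676, 0.0825]
eef_rot: [0.0, 0.849, -0.529, 0.001]
wrist_force: [0.5, -0.0, 3.1]
opening: 0.192
```

```bash
python3 plan.py .4143 -.3617 -18.5 
```

```text
t 32.35 pos [ 0.6094 -0.3676  0.0825] yaw -63.85 tilt 0.06 F [ 0.5 -0.   3.1] op 0.192 q1 -41 q6 23
rz -45.35 then tool x -18.69 y 5.63 cm
```

{"op": "move_arm", "data": {"rows": "0 0 -1 0 0 0 0; 0 0 -2 0 0 0 0; 0 0 -2 0 0 -5.35 0; 0 0 -1 0 0 -8 0; 0 0 0 0 0 -8 0; 0 0 0 0 0 -8 0; 0 0 0 0 0 -8 0; 0 0 0 0 0 -8 0; -1 0.4 0 0 0 0 0; -2 0.6 0 0 0 0 0; -3 0.9 0 0 0 0 0; -3 0.9 0 0 0 0 0; -3 0.9 0 0 0 0 0; -3 0.9 0 0 0 0 0; -2.19 0.63 0 0 0 0 0; -1 0.3 0 0 0 0 0; -0.5 0.1 1 0 0 0 0; 0 0 2 0 0 0 0; 0 0 1.5 0 0 0 0; 0 0 0.5 0 0 0 0"}}

```text
time_s: 34.35
eef_pos: [0.4136, -0.3603, 0.0897]
eef_rot: [-0.001, 0.987, -0.161, -0.001]
wrist_force: [0.1, 0.1, 0.0]
opening: 0.191
```

{"op": "move_arm", "data": {"rows": "0 0 0 0 0 0 0; 0 0 0 0 0 0 0"}}

```text
time_s: 34.55
eef_pos: [0.4145, -0.3615, 0.092]
eef_rot: [0.0, 0.987, -0.161, 0.0]
wrist_force: [-0.2, -1.4, -0.7]
opening: 0.193
```

```bash
python3 - <<'E'
from plan import *
to(.4143,-.3617,-18.5,.0875)
c=ctrl.camera("scene")["color"]
cv2.imwrite("pics/s8.png",cv2.resize(c[130:230,110:220],None,fx=5,fy=5,interpolation=cv2.INTER_CUBIC))
E
```

```text
t 34.55 pos [ 0.4145 -0.3615  0.092 ] yaw -18.49 tilt 0.02 F [-0.2 -1.4 -0.7] op 0.193 q1 -53 q6 -35
rz 0.01 then tool x -0.01 y 0.02 cm z 0.45
```

View pics/s8.png

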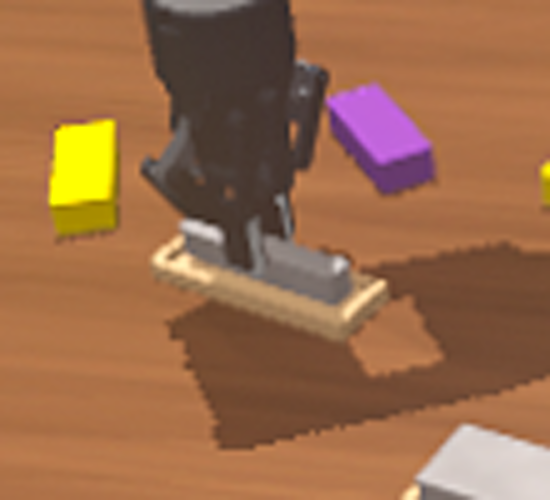

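{"op": "move_arm", "data": {"rows": "0 0 0.1 0 0 0 0; 0 0 0.1 0 0 0 0; 0 0 0.1 0 0 0 0; 0 0 0.1 0 0 0 0; 0 0 0.05 0 0 0 0; 0 0 0 0 0 0 0; 0 0 0 0 0 0 0"}}

```text
time_s: 35.3
eef_pos: [0.414, -0.3614, 0.0875]
eef_rot: [-0.0, 0.987, -0.161, -0.0]
wrist_force: [-0.9, 0.5, 0.9]
opening: 0.195
```

{"op": "move_arm", "data": {"rows": "0 0 0 0 0 0 0.4; 0 0 0 0 0 0 0.6; 0 0 0 0 0 0 0.6; 0 0 -1 0 0 0 0.6; 0 0 -3 0 0 0 0.6; 0 0 -4 0 0 0 0.6; 0 0 -4 0 0 0 0.6; -2 0 -4 0 0 0 0.6; -3 0 -2 0 0 0 0.6; -3 0 0 0 0 0 0.6; 0 0 0 0 0 0 0.6; 0 0 0 0 0 0 0.6"}}

```text
time_s: 36.5
eef_pos: [0.338, -0.3361, 0.2683]
eef_rot: [0.001, 0.987, -0.161, 0.001]
wrist_force: [1.1, -0.2, 0.4]
opening: 0.599
```

```bash
python3 - <<'E'
from h import *
C={n:ctrl.camera(n) for n in("scene","top")}
for n in C: cv2.imwrite(f"pics/end_{n}.png",C[n]["color"])
a=C["scene"]["color"];P=[a[160:205,130:195],a[215:260,180:265],a[230:270,315:390],a[190:230,400:450]]
W=np.zeros((600,800,3),np.uint8)
for i,p in enumerate(P):
    s=min(395/p.shape[1],295/p.shape[0]);p=cv2.resize(p,None,fx=s,fy=s,interpolation=cv2.INTER_CUBIC);y,x=i//2*300,i%2*400;W[y:y+p.shape[0],x:x+p.shape[1]]=p
cv2.imwrite("pics/endz.png",W)
A=dict(long_stone=(.588,-.1475),short_stone=(.595,.158),round_stone=(.4113,.3625),stick_stone=(.4143,-.3617))
for n,t in A.items():
    R={}
    for k in C:
        px=proj(C[k],np.array([[*t,.02]]))[0]
        for d in ctrl.trace(k,n):
            ys,xs=np.nonzero(d["region"])
            if k not in R and len(xs) and np.hypot(xs.mean()-px[0],ys.mean()-px[1])<8:R[k]=d["region"]
    for k in R:
        x,c,i=fit(n,[C[k]],[R[k]],t,.005);print(n,k,np.round(1000*(x[:2]-t),1),"mm",np.round(np.degrees(x[2])%180,1),i)
print(ctrl.get_obs()["time_s"])
E
```

```text
long_stone scene [-2.4 -1.8] mm 73.8 [0.89]
long_stone top [-0.2  1.5] mm 75.3 [0.83]
short_stone scene [-2.  -0.2] mm 98.3 [0.85]
short_stone top [-1.8  2. ] mm 95.7 [0.84]
round_stone scene [-0.7 -3.5] mm 0.0 [0.89]
round_stone top [-1.7  2.3] mm 142.9 [0.91]
stick_stone scene [-4.1 -2.3] mm 64.4 [0.67]
stick_stone top [ 7.5 22.3] mm 57.4 [0.4]
37.0
```

View pics/endz.png

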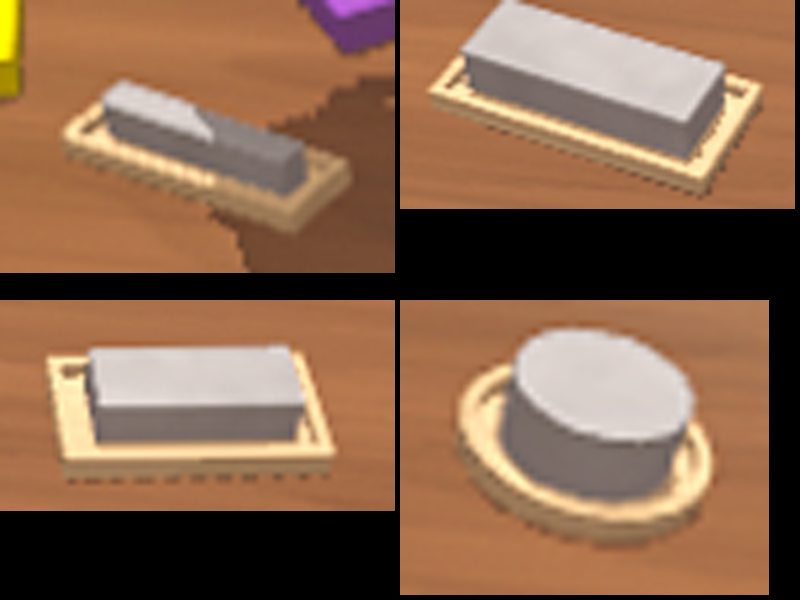

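View pics/end_top.png

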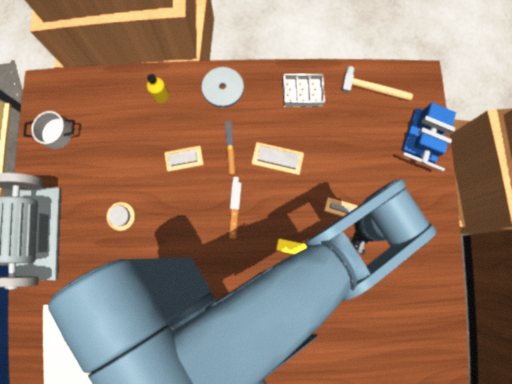

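```bash
python3 -c "
from bench import ctrl
print(ctrl.hand_in())"
```

```text
the job is handed in; nothing more can be done
None
```

All four stones were put down in their own trays, and I handed the job in at about 37 s of the 107 s allowed. I lowered each stone until the wrist force showed contact with the tray floor, then let go. The stick's contact reading was weak, about 0.9 N, close to sensor noise.

- **Close-up picture:** each stone sits inside its rim and looks flat, and the gripper is clear of everything. I judged flatness by eye.
- **Fit to the camera outlines:** the long, short and round stones came out within about 4 mm of their tray centres in both cameras, and the stick within about 5 mm in the scene camera. The limit is 13 mm.
- **Check that disagreed:** the top camera put the stick about 23 mm off, but the arm partly hid it in that view and the fit was poor (overlap 0.40). I did not trust that reading and went by the scene picture, which shows the stick in its tray.
- **Knife and file:** they look to be where they were at the start in the last top picture. I compared them by eye only.

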